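# Close the watch test chamber

## Task

A watch lies ready in the clear pressure-test chamber. Pick up its loose lid by the black cross bar, lower it straight into the chamber so that its three studs go down the three slots, press it lightly on the soft seal and twist it clockwise (seen from above) until you feel the ramps bite, then about 15 degrees further so that they clamp it tight; much further would crush the seal, and where they bite differs each time. Let go, and leave the loupe, dish, parts tray and case opener where they are.

Things in the scene. Friction and masses are not known exactly. Their poses are not given: they have to be found in the camera images.
- chamber: Fixed upright test chamber: round foot 136 mm across, 12 mm high; clear wall; steel collar 100 mm across, its flat top 70 mm above the bench; a gauge stands out to 90 mm along this frame's +x, lower than the collar. Origin: on the axis at the bench, z up. Never press or clamp the lid against it with over 30 N.
- mouth (a point): Centre of the mouth, level with the collar's flat top. Axes as the chamber. Inner radius 33 mm; three entry slots about 13 mm wide, cut out to radius 41 mm, centred at 0 (+x), 120 and 240 degrees about z, with red dots on the steel rim beside the brass lug tops. Studs that miss the slots stop on the collar's top.
- ledge (a point): On the axis, 42 mm above the bench, axes as the chamber: the ledge with the black rubber seal ring (52 mm mean diameter) on which the lid's underside comes to rest. The seal's top is 48.5 to 52 mm above the bench: it differs from ring to ring and is not known beforehand. It yields 14 N per mm.
- lug (a point): Middle of the ramp clockwise (seen from above) of the slot at 0 degrees; at 37 mm radius, 62.5 mm above the bench. Each slot has such a lug: the ramp is its underside, from 10 to 90 degrees past the slot's centre, 4 mm below the collar's top at the slot and sinking 5 mm per radian; then a stop, only reached with the seal crushed.
- lid: Loose metal lid, about 0.26 kg, standing on the bench. Origin: centre of its flat underside, z up. In the slots it sinks onto the seal. Turned clockwise (negative about z) by 0.2 to 1 rad from the slot centres, depending on the seal, its studs meet the ramps (the bite), and each further radian draws it 5 mm down into the seal. Tight, it stays when let go.
- lid_plug (a point): Half-way up the lid's plug, on its axis, 12 mm above the underside. Plug 63 mm across, 24 mm high, lowest 4 mm tapered to 57 mm across. Three round studs, 7 mm diameter, reach to radius 39.5 mm, centres 10 mm above the underside, at 0 (+x), 120 and 240 degrees about the lid's z, red dots above them. Any stud fits any slot.
- lid_bar (a point): Centre of the lid's black cross bar, to grip: 84 mm long along this x, 14 wide along y, 16 high; on the lid's axis, 52 mm above the underside, 28 above the plug's top. At the bite a light downward push of the hand is taken over by the ramps. Past it the clamping force grows about 65 N per rad: 20 N is right, under 10 N loose, over 30 N spoils the seal.
- loupe: Black watchmaker's loupe with a glass lens, 35 mm across, 34 mm high, standing on its wide end. Origin: centre of its underside.
- dish: White ceramic dish, 72 mm across, 22 mm high. Origin: centre of its underside.
- tray: Black plastic parts tray, 72 x 140 x 18 mm. Origin: centre of its underside.
- case_opener: Stainless steel watch case opener lying flat, 100 mm long along its x, 42 mm wide, 18 mm high. Origin: centre of its underside.
Things that resemble listed ones, but are neither listed nor needed, are in the scene too. Several things have the shape of the lid; the one meant has the colours described above.

How it is judged (in metres and radians):
On the way:
1. the lid sits in the chamber's mouth, its studs down in the slots below the collar top (z of lid in the frame of chamber below 0.056 m and horizontal distance between lid and chamber below 0.003 m and angle between lid's own z axis and vertical below 0.06 rad), for 0.1 s.
At the end, for the whole second after the job is handed in: The lid rests let go in the chamber's mouth, within 3 mm of its axis, level within 0.04 rad, its underside less than 54 mm above the bench, still, and held down by the ramps with more than 10 N (contact force between lid and chamber above 10 N and z of lid in the frame of chamber below 0.054 m and horizontal distance between lid and chamber below 0.003 m and angle between lid's own z axis and vertical below 0.04 rad and linear speed of lid below 0.01 m/s and angular speed of lid below 0.05 rad/s); the robot touches nothing.
It fails at once if the lid is pressed or clamped against the chamber with more than 30 N (seal crushed, collar marred) (contact force between lid and chamber above 30 N).
It fails at once if the loupe is moved more than 20 mm or tipped (distance of loupe from where it was at the start of the episode above 0.02 m or angle between loupe's own z axis and vertical above 0.4 rad).
It fails at once if the dish is moved more than 20 mm (distance of dish from where it was at the start of the episode above 0.02 m).
It fails at once if the tray is moved more than 20 mm (distance of tray from where it was at the start of the episode above 0.02 m).
It fails at once if the case opener is moved more than 20 mm (distance of case_opener from where it was at the start of the episode above 0.02 m).
It also fails if it takes over 61 s, if anything falls off the work surface, if the arm or the gripper's body presses on something with over 40 N, if the wrist force passes 120 N, or if a joint passes its speed limit or range.

## Robot

A 6-joint arm with a two-finger parallel gripper is mounted at the origin on the work surface. World frame = base frame: x ahead of the robot, y to its left, z up, the work surface at z = 0. Lengths are in mm, angles in rad, forces in N, time in s.
With the tool pointing down it reaches from about 400 to 925 mm from the base axis. Payload 12.5 kg.
Tool frame: the origin (TCP) lies on the centre line of the jaws, within the pads' length; the fingertips stand 19 mm ahead of it and the grasp point (between the pads) is the TCP; z points along the fingers, y is the line along which they close (so a half turn about z gives the same grasp; the last joint's range is limited). The gripper opens to 95 mm and grips with 3 to 60 N. Pads are 20 mm wide; open, the fingers measure 119 mm over their backs; the gripper's body (75 mm by 180 mm) begins 59 mm behind the grasp point.
Start: joints at [0.997, 0.491, 1.559, -0, 1.092, -0.106], TCP at [281.814, 557.876, 233.661] pointing down, gripper open.
Joint ranges: [-3.1, 3.1], [-0.84, 2.19], [0.05, 2.79], [-1.13, 4.28], [0.06, 2.93], [-2.69, 2.69]. Speed limits (rad/s): [2.22, 2.22, 2.79, 3.14, 3.14, 3.14].

## Interface

Orientations are given as [roll, pitch, yaw] about the fixed x, y, z axes, in that order (R = Rz(yaw) Ry(pitch) Rx(roll)).
In Python, from cell import state, read_camera, job_done gives the robot as it stands.
- The arm moves only by the tool arm_command, never from a script. Its argument "deltas" is a list of rows, each an object of numbers: "dx", "dy", "dz": the shift along the world's x, y, z in m; "yaw": the turn about the world's z in degrees. In form: [{"dx": .., "dy": .., "dz": .., "yaw": ..}, ...]. A call has 1 to 20 rows; each row shifts and turns the commanded pose from where the row before left it; what a row does not reach is not made up. A row lasts 1/10 s, in which the tool goes at most 50 mm and 8.59 degrees, less where a joint would pass 70% of its speed; a pose out of reach is approached as far as the arm can. A call with a gripper value outside its range is refused whole. "gripper" is the finger opening in m, from 0 to 0.0951, set as the call begins (left out, the last holds). The fingers move at their own pace and stop on an object; the grip force is fixed at half the most. Time passes only in rows, so rows that do not move let the fingers close. It gives the time, the measured TCP pose, the force, the opening and the grip force at its end, in the units of the state.
- state(): the state, without advancing time (a new reading comes with each control period).
- read_camera(name): name is "scene" or "side" or "wrist"; returns a dict with "color" (400x640x3 uint8, red, green, blue), "range_z" (400x640 float32, mm along the optical axis (not along the pixel's ray), 0 where there is no reading), "fx", "fy", "cx", "cy" (pixels), "extrinsics" (4x4, takes a point from camera to world coordinates). Camera axes: x right, y up, looking along -z (the intrinsics and any distortion apply to the point x, -y, -z); pixel columns grow to the right and rows downward; lengths in mm; the calibration is good to about 2 mm. The wrist camera is an equidistant fisheye: a pixel r from the principal point sees the ray r / f radians off the axis. A picture is of the moment at which its call begins.
- job_done(): hands the job in; it is judged then, once.
The state is a dict: "t": time; "joints": joint angles; "qvel": joint speeds; "tau": joint torques, N m; "eef_pos": TCP position; "tcp_rot": TCP orientation; "ft_force": force on the tool from outside, world axes, zero at the start; "moment": the same for the moment, N m; "opening": opening from 0.0 (shut) to 1.0 (fully open); "grip_force": force on a finger pad.
Only numpy, scipy, OpenCV 4.12 (cv2) and the standard library are available. Lean on these libraries where they do the work, as an engineer would, in place of code of your own. Each camera call takes 0.05 s, during which the arm holds its last target. There are 200 camera calls.

## Working session

There is one attempt and no reset: what is moved stays moved. The work goes in short steps, Python scripts to look and compute and a tool call to move; the robot and the scene stay as the last step left them, time stands still between calls to the robot, and variables do not carry over. Pictures are saved under pics/ and viewed, at most 10 in all, crops included, and the job is handed in when it is done.

Besides the shell and the picture viewer there is one more tool, called after "Emit:" by a JSON object that holds its "api" and its "payload", one argument or row to a line. arm_command: Moves the arm, as the interface text tells. Its arguments: {"type":"object","properties":{"deltas":{"type":"array"},"gripper":{"type":"number"}},"required":["deltas"]}

```bash
mkdir -p pics; cat > h.py <<'E'
import numpy as np, cv2
from cell import state, read_camera, job_done
def save(n,fn,crop=None,s=1):
    c=read_camera(n); im=c["color"][:,:,::-1].copy()
    if crop: x0,y0,x1,y1=crop; im=im[y0:y1,x0:x1]
    im=cv2.resize(im,None,fx=s,fy=s,interpolation=cv2.INTER_CUBIC) if s!=1 else im
    cv2.imwrite("pics/"+fn,im); np.save("pics/"+fn+".npy",c,allow_pickle=True); return c
def load(fn): return np.load("pics/"+fn+".npy",allow_pickle=True).item()
def ray(c,u,v,fish=False):
    x=(u-c["cx"])/c["fx"]; y=(v-c["cy"])/c["fy"]
    if fish:
        r=np.hypot(x,y); k=np.sin(r)/max(r,1e-9); d=np.array([x*k,-y*k,-np.cos(r)])
    else: d=np.array([x,-y,-1.])
    E=np.array(c["extrinsics"]); return E[:3,3],E[:3,:3]@d
def onz(c,u,v,z,fish=False):
    o,d=ray(c,u,v,fish); return o+d*(z-o[2])/d[2]
def pt(c,u,v):
    o,d=ray(c,u,v); return o+d*c["range_z"][int(v),int(u)]
E
python3 - <<'E'
from h import *
a=save("scene","s1.png");b=save("side","d1.png")
A=cv2.imread("pics/s1.png");B=cv2.imread("pics/d1.png")
cv2.imwrite("pics/both.png",cv2.resize(np.vstack([A,B]),(480*2,1200)) [:, :])
print(state())
E
```

```text
{'t': 0.1, 'joints': array([ 9.97410591e-01,  4.91481094e-01,  1.55936674e+00, -4.27874546e-06,
        1.09171833e+00, -1.05587266e-01]), 'qvel': array([ 8.15287320e-04, -6.36192503e-04, -2.20987426e-03, -1.31763589e-03,
        2.04083663e-03, -2.09136429e-05]), 'tau': array([ 2.00148454e-03, -6.13619614e+01, -2.58610082e+01,  6.93137851e-02,
        4.70723142e-02,  1.19116714e-05]), 'eef_pos': array([281.69579415, 557.70407157, 233.13897459]), 'tcp_rot': array([-3.14062416e+00, -9.88257857e-05,  2.67379611e+00]), 'ft_force': array([ 0.19810779,  0.47537526, -0.195328  ]), 'moment': array([-0.02150777, -0.00372555,  0.01579329]), 'grip_force': 0.0, 'opening': 0.9971312242047898}
```

View pics/s1.png

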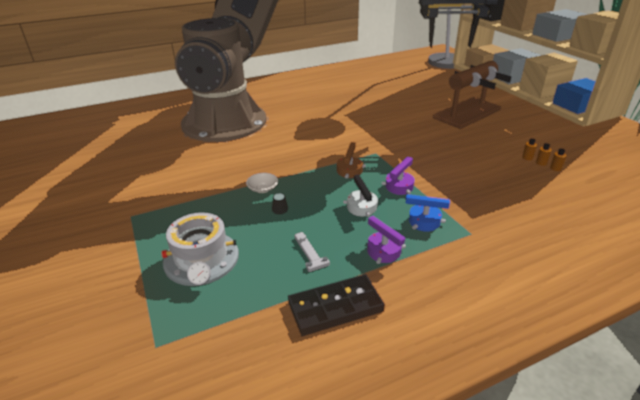

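View pics/d1.png

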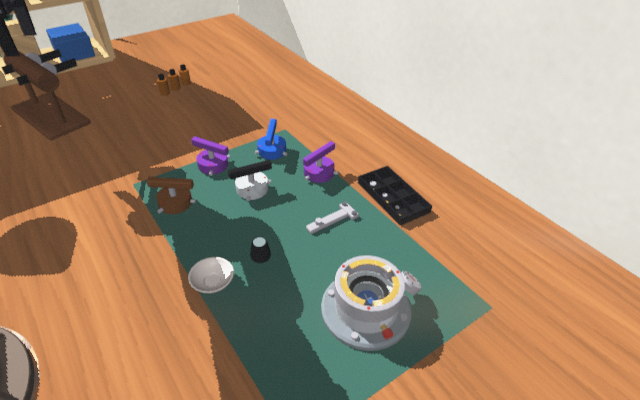

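The scene view has five lid shapes: brown (350,163), silver with a black bar (362,195), purple (400,180), blue (428,212) and purple (385,245). I choose the silver one, at side (252,180). The chamber is at scene (198,240) and side (368,295).

```bash
python3 - <<'E'
from h import *
a=load("s1.png");b=load("d1.png")
A=cv2.imread("pics/s1.png");B=cv2.imread("pics/d1.png")
r=lambda i:cv2.resize(i,(390,290),interpolation=cv2.INTER_CUBIC)
cv2.imwrite("pics/c1.png",np.vstack([np.hstack([r(A[160:225,322:409]),r(B[150:215,208:295])]),np.hstack([r(A[195:284,142:262]),r(B[245:349,300:440])])]))
for n,c,w in (("scene",a,[340,165,385,215]),("side",b,[222,155,280,200])):
    im=c["color"].astype(int);m=np.zeros((400,640),np.uint8);x0,y0,x1,y1=w
    m[y0:y1,x0:x1]=(im.max(2)<50)[y0:y1,x0:x1]
    P=[]
    for v,u in zip(*np.nonzero(m)):
        p=pt(c,u,v)
        if 40<p[2]<70:P.append(p)
    P=np.array(P);print(n,len(P))
    if len(P)>5:
        rr=cv2.minAreaRect(P[:,:2].astype(np.float32));print(rr,P[:,2].max())
    # chamber collar: points z 66..74
    H,W=c["range_z"].shape;Q=[]
    win=[150,200,250,290] if n=="scene" else [310,245,430,345]
    for v in range(win[1],win[3]):
        for u in range(win[0],win[2]):
            if c["range_z"][v,u]>0:
                p=pt(c,u,v)
                if 66<p[2]<74:Q.append(p)
    Q=np.array(Q);print("collar",len(Q),cv2.minEnclosingCircle(Q[:,:2].astype(np.float32)),np.median(Q[:,2]))
for u,v in [(280,204),(262,183)]: print(pt(a,u,v))
E
```

```text
scene 101
((553.3900756835938, 145.5504150390625), (8.402017593383789, 83.76287841796875), 82.89604187011719) 60.34359037687199
collar 916 ((559.1952514648438, -192.93264770507812), 50.89851379394531) 68.2147579859163
side 286
((549.6104125976562, 148.48233032226562), (14.490649223327637, 82.11273193359375), 78.79740142822266) 61.22666193781697
collar 1778 ((556.5454711914062, -193.27102661132812), 50.51228713989258) 69.26890492997279
[494.15079685 -10.61475293  24.13858231]
[376.25505241 -10.73412403   6.78846425]
```

View pics/c1.png

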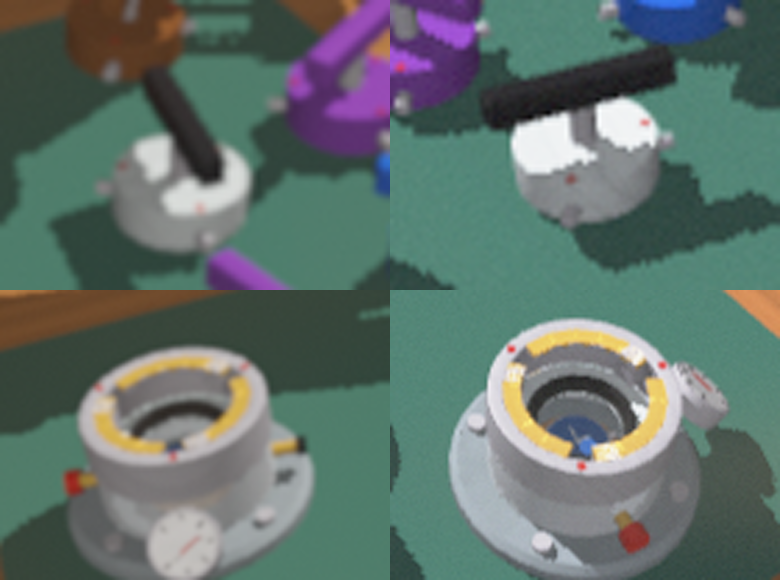

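The crop confirms the silver lid with a black bar and red dots: scene crop (122,167) and (200,208), side crop (645,122) and (570,180). The chamber rim shows three red dots in each view. Next I work out the angles.

```bash
python3 - <<'E'
from h import *
a=load("s1.png");b=load("d1.png")
f=lambda c,p,z,o: (lambda q:(q.round(1),round(np.degrees(np.arctan2(*(q[:2]-o)[::-1]))%120,1),round(np.degrees(np.arctan2(*(q[:2]-o)[::-1])),1),np.hypot(*(q[:2]-o)).round(1)))(onz(c,*p,z))
L=np.array([551,147.5]);C=np.array([557.5,-193])
S=lambda x,y:(322+x/4.483-.4,160+y/4.46-.4);D=lambda x,y:(208+x/4.483-.4,150+y/4.46-.4)
print("lid");
for p in [(122,167),(200,208)]:print(f(a,S(*p),24,L))
for p in [(255,122),(180,180)]:print(f(b,D(*p),24,L))
print("rim")
for p in [(97,96),(243,76),(173,166)]:print(f(a,(142+p[0]/3.25-.4,195+p[1]/3.25-.4),70,C))
for p in [(121,59),(272,75),(192,176)]:print(f(b,(300+p[0]/2.787-.4,245+p[1]/2.787-.4),70,C))
print("gauge",pt(a,198,272),pt(b,413,284))
# gripper/other things above bench near path: brown & purple
for n,u,v in(("brown",350,160),("purple",400,175)):print(n,pt(a,u,v))
E
```

```text
lid
(array([535.2, 128.5,  24. ]), np.float64(110.1), np.float64(-129.9), np.float64(24.7))
(array([579.7, 144.8,  24. ]), np.float64(114.7), np.float64(-5.3), np.float64(28.8))
(array([578.7, 146.1,  24. ]), np.float64(117.1), np.float64(-2.9), np.float64(27.7))
(array([532.6, 129.8,  24. ]), np.float64(103.9), np.float64(-136.1), np.float64(25.6))
rim
(array([ 525.5, -227.8,   70. ]), np.float64(107.3), np.float64(-132.7), np.float64(47.3))
(array([ 543.6, -150.4,   70. ]), np.float64(108.1), np.float64(108.1), np.float64(44.8))
(array([ 602.6, -202.3,   70. ]), np.float64(108.4), np.float64(-11.6), np.float64(46.0))
(array([ 543.3, -149. ,   70. ]), np.float64(107.8), np.float64(107.8), np.float64(46.3))
(array([ 601.8, -201.8,   70. ]), np.float64(108.8), np.float64(-11.2), np.float64(45.2))
(array([ 527.2, -226.3,   70. ]), np.float64(107.7), np.float64(-132.3), np.float64(45.1))
gauge [ 631.2207663  -208.8067853    37.01762224] [ 623.09296355 -218.38796603   43.1434512 ]
brown [446.70683451 178.36679112  54.6787208 ]
purple [524.53447126 262.00401053  35.03480774]
```

Emit:
{"api": "arm_command", "payload": {
  "deltas": [
    {"dx":0.045,"dy":-0.02,"yaw":4},
    {"dx":0.045,"dy":-0.02,"yaw":4},
    {"dx":0.035,"dy":-0.035,"yaw":4},
    {"dx":0.03,"dy":-0.04,"yaw":4},
    {"dx":0.03,"dy":-0.04},
    {"dx":0.03,"dy":-0.04},
    {"dx":0.025,"dy":-0.04},
    {"dx":0.02,"dy":-0.045},
    {"dx":0.01,"dy":-0.045},
    {"dx":0,"dy":-0.045},
    {"dx":0,"dy":-0.04},
    {},
    {},
    {}
  ],
  "gripper": 0.06
}}

```text
$.deltas[0]: bad value
```

Emit:
{"api": "arm_command", "payload": {
  "deltas": [
    {"dx":0.04,"dy":-0.02,"dz":0,"yaw":4},
    {"dx":0.04,"dy":-0.02,"dz":0,"yaw":4},
    {"dx":0.035,"dy":-0.035,"dz":0,"yaw":4},
    {"dx":0.03,"dy":-0.04,"dz":0,"yaw":4},
    {"dx":0.03,"dy":-0.04,"dz":0,"yaw":0},
    {"dx":0.03,"dy":-0.04,"dz":0,"yaw":0},
    {"dx":0.025,"dy":-0.04,"dz":0,"yaw":0},
    {"dx":0.02,"dy":-0.045,"dz":0,"yaw":0},
    {"dx":0.02,"dy":-0.045,"dz":0,"yaw":0},
    {"dx":0,"dy":-0.045,"dz":0,"yaw":0},
    {"dx":0,"dy":-0.04,"dz":0,"yaw":0},
    {"dx":0,"dy":0,"dz":0,"yaw":0},
    {"dx":0,"dy":0,"dz":0,"yaw":0}
  ],
  "gripper": 0.06
}}

```text
t: 1.4
eef_pos: [551.9, 147.2, 233.6]
tcp_rot: [3.141, -0.0, 2.951]
ft_force: [0.5, 0.2, 0.2]
opening: 0.631
grip_force: 0.0
```

```bash
python3 - <<'E'
from h import *
c=save("wrist","w1.png"); print(state()["eef_pos"],state()["tcp_rot"],c["fx"],c["cx"],c["cy"],np.array(c["extrinsics"]).round(3))
E
```

```text
[551.82594932 148.1340053  233.56586262] [ 3.14135000e+00 -2.53504346e-04  2.95250870e+00] 309.70691628693146 317.939439253019 203.78820183245222 [[ 1.89000e-01 -9.51000e-01 -2.44000e-01  4.84228e+02]
 [ 9.82000e-01  1.83000e-01  4.60000e-02  1.59682e+02]
 [ 1.00000e-03 -2.48000e-01  9.69000e-01  3.84053e+02]
 [ 0.00000e+00  0.00000e+00  0.00000e+00  1.00000e+00]]
```

View pics/w1.png

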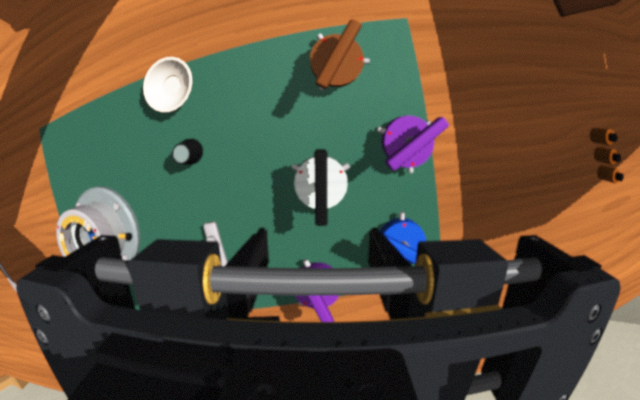

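The wrist view shows the silver lid with its bar upright from (321,150) to (321,225). Stud tips are near (297,169) and (347,169), and the third is under the lower end of the bar.

```bash
python3 - <<'E'
from h import *
c=load("w1.png"); im=c["color"].astype(int)
m=np.zeros((400,640),np.uint8); m[143:232,308:335]=(im.max(2)<45)[143:232,308:335]
n,l,s,_=cv2.connectedComponentsWithStats(m); k=1+s[1:,4].argmax(); v,u=np.nonzero(l==k); print(s[k])
P=np.array([onz(c,x,y,60,True)[:2] for x,y in zip(u,v)],np.float32); print(cv2.minAreaRect(P),P.mean(0))
q=[onz(c,*p,10,True)[:2] for p in [(297,169),(347,169)]]; print(q)
# red dots
h=(im[...,0]>im[...,1]+50)&(im[...,0]>im[...,2]+50); 
for nm,w,z in(("lid",(290,150,352,215),24),("rim",(50,190,140,270),70)):
    mm=np.zeros((400,640),np.uint8);x0,y0,x1,y1=w;mm[y0:y1,x0:x1]=h[y0:y1,x0:x1]
    n,l,s,ce=cv2.connectedComponentsWithStats(mm)
    for i in range(1,n):print(nm,ce[i].round(1),s[i,4],onz(c,*ce[i],z,True).round(1))
E
```

```text
[314 150  13  75 727]
((549.0189208984375, 149.57408142089844), (13.044026374816895, 80.98951721191406), 79.5030517578125) [549.1021 150.1231]
[array([530.60192757, 125.08106904]), array([542.08509148, 184.97561621])]
lid [300.  171.5] 2 [532.5 129.2  24. ]
lid [340.7 171. ] 7 [540.9 176.3  24. ]
rim [ 53.3 227.5] 442 [ 525.5 -238.2   70. ]
rim [ 79. 222.] 1 [ 527.2 -175.9   70. ]
rim [ 94.5 230. ] 6 [ 542.6 -150.3   70. ]
```

Emit:
{"api": "arm_command", "payload": {
  "deltas": [
    {"dx":-0.002,"dy":0.0013,"dz":-0.04,"yaw":0},
    {"dx":0,"dy":0,"dz":-0.04,"yaw":0},
    {"dx":0,"dy":0,"dz":-0.04,"yaw":0},
    {"dx":0,"dy":0,"dz":-0.03,"yaw":0},
    {"dx":0,"dy":0,"dz":-0.02,"yaw":0},
    {"dx":0,"dy":0,"dz":-0.0115,"yaw":0},
    {"dx":0,"dy":0,"dz":0,"yaw":0},
    {"dx":0,"dy":0,"dz":0,"yaw":0},
    {"dx":0,"dy":0,"dz":0,"yaw":0}
  ]
}}

```text
t: 2.35
eef_pos: [550.3, 149.6, 53.3]
tcp_rot: [3.141, 0.002, 2.953]
ft_force: [-0.0, 0.7, 0.4]
opening: 0.63
grip_force: 0.0
```

Emit:
{"api": "arm_command", "payload": {
  "deltas": [
    {"dx":0,"dy":0,"dz":0,"yaw":0},
    {"dx":0,"dy":0,"dz":0,"yaw":0},
    {"dx":0,"dy":0,"dz":0,"yaw":0},
    {"dx":0,"dy":0,"dz":0,"yaw":0},
    {"dx":0,"dy":0,"dz":0,"yaw":0},
    {"dx":0,"dy":0,"dz":0,"yaw":0},
    {"dx":0,"dy":0,"dz":0,"yaw":0}
  ],
  "gripper": 0.0
}}

```text
t: 3.05
eef_pos: [549.9, 149.2, 52.2]
tcp_rot: [3.141, 0.0, 2.953]
ft_force: [0.6, 0.1, -0.3]
opening: 0.145
grip_force: 30.0
```

Emit:
{"api": "arm_command", "payload": {
  "deltas": [
    {"dx":0,"dy":0,"dz":0.02,"yaw":0},
    {"dx":0,"dy":0,"dz":0.035,"yaw":0},
    {"dx":0,"dy":0,"dz":0.035,"yaw":-1.2},
    {"dx":0.0075,"dy":-0.0217,"dz":0.01,"yaw":0},
    {"dx":0,"dy":-0.04,"dz":0,"yaw":0},
    {"dx":0,"dy":-0.04,"dz":0,"yaw":0},
    {"dx":0,"dy":-0.04,"dz":0,"yaw":0},
    {"dx":0,"dy":-0.04,"dz":0,"yaw":0},
    {"dx":0,"dy":-0.04,"dz":0,"yaw":0},
    {"dx":0,"dy":-0.04,"dz":0,"yaw":0},
    {"dx":0,"dy":-0.04,"dz":0,"yaw":0},
    {"dx":0,"dy":-0.025,"dz":0,"yaw":0},
    {"dx":0,"dy":-0.015,"dz":0,"yaw":0},
    {"dx":0,"dy":0,"dz":0,"yaw":0},
    {"dx":0,"dy":0,"dz":0,"yaw":0},
    {"dx":0,"dy":0,"dz":0,"yaw":0}
  ]
}}

```text
t: 4.65
eef_pos: [557.3, -191.3, 152.1]
tcp_rot: [3.141, -0.0, 2.933]
ft_force: [0.5, -0.3, -3.0]
opening: 0.142
grip_force: 30.0
```

```bash
python3 - <<'E'
from h import *
a=save("scene","s2.png");b=save("side","d2.png");w=save("wrist","w2.png")
A=cv2.imread("pics/s2.png");B=cv2.imread("pics/d2.png");W=cv2.imread("pics/w2.png")
r=lambda i:cv2.resize(i,(400,300),interpolation=cv2.INTER_CUBIC)
cv2.imwrite("pics/c2.png",np.vstack([np.hstack([r(A[165:285,120:280]),r(B[205:355,270:470])]),np.hstack([r(W[100:280,200:440]),r(W)])]))
s=state();print(s["eef_pos"],s["tcp_rot"],s["joints"],s["ft_force"])
E
```

```text
[ 557.41984206 -191.54274655  152.22025991] [ 3.14142897e+00 -8.64661233e-05  2.93336668e+00] [-4.43084050e-01  5.33302329e-01  1.73466611e+00  1.81373610e-04
  8.73746409e-01 -1.80577084e+00] [ 0.01309887 -0.10037437 -1.74375461]
```

View pics/c2.png

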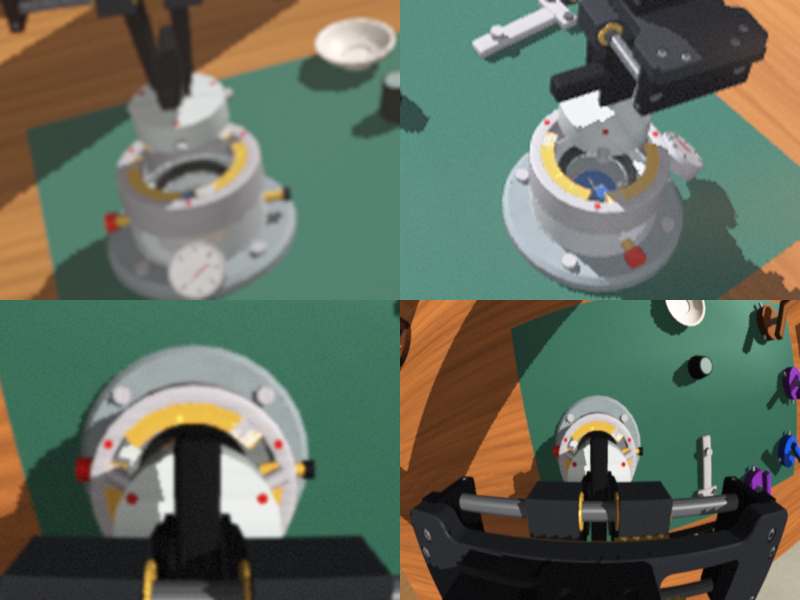

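The lid is held above the chamber. In the wrist crop the lid dots are at (132,198) and (262,198), and the rim dots at (108,145) and (278,144).

```bash
cat >> h.py <<'E'
def reds(c,w,t=45):
    im=c["color"].astype(float); g=im[...,0]-np.maximum(im[...,1],im[...,2]); mm=np.zeros(g.shape,np.uint8);x0,y0,x1,y1=w
    mm[y0:y1,x0:x1]=g[y0:y1,x0:x1]>t
    n,l,s,_=cv2.connectedComponentsWithStats(mm,connectivity=8);o=[]
    for i in range(1,n):
        v,u=np.nonzero(l==i);k=g[v,u];o.append(((u*k).sum()/k.sum(),(v*k).sum()/k.sum(),len(u)))
    return o
E
python3 - <<'E'
from h import *
for n,w,f in(("w2",(245,165,385,225),True),("s2",(160,190,235,250),False),("d2",(335,255,410,315),False)):
    c=load(n+".png")
    for u,v,k in reds(c,w,35):print(n,round(u,1),round(v,1),k,"rim",onz(c,u,v,70,f)[:2].round(1),"lid",onz(c,u,v,124,f)[:2].round(1))
E
```

```text
w2 307.7 172.5 716 rim [ 522.8 -192.5] lid [ 515.1 -189. ]
w2 264.4 186.2 39 rim [ 526.1 -227.5] lid [ 517.7 -215.9]
w2 366.5 186.3 36 rim [ 542.4 -150.3] lid [ 530.3 -156.7]
w2 249.4 201.1 127 rim [ 535.1 -242.2] lid [ 524.6 -227.2]
w2 271.0 198.0 1 rim [ 536.3 -224.7] lid [ 525.5 -213.8]
w2 360.5 200.2 51 rim [ 552.4 -156.9] lid [ 537.9 -161.8]
w2 380.0 200.9 31 rim [ 556.2 -141.8] lid [ 540.8 -150.1]
w2 366.3 215.9 33 rim [ 566.  -154.5] lid [ 548.3 -159.9]
w2 278.6 218.8 36 rim [ 553.9 -222.8] lid [ 539.1 -212.4]
w2 357.1 218.9 40 rim [ 566.8 -162.1] lid [ 549.  -165.8]
s2 210.7 191.8 117 rim [ 454.8 -139.1] lid [ 536.9 -150.8]
s2 162.0 192.0 1 rim [ 412.2 -226.8] lid [ 498.9 -229. ]
s2 166.0 195.7 33 rim [ 429.1 -221.7] lid [ 514.  -224.4]
s2 174.6 192.8 5 rim [ 426.3 -204.6] lid [ 511.5 -209.2]
s2 166.9 201.6 63 rim [ 450.2 -223.5] lid [ 532.8 -226.1]
s2 190.4 214.0 2 rim [ 510.4 -190.7] lid [ 586.4 -196.8]
s2 216.5 218.0 2 rim [ 543.8 -150.1] lid [ 616.2 -160.6]
s2 172.3 224.7 3 rim [ 527.7 -226.7] lid [ 601.8 -228.9]
s2 194.8 245.9 4 rim [ 603.1 -202.5] lid [ 669.1 -207.4]
d2 343.1 265.7 7 rim [ 543.5 -148.9] lid [ 513.5 -183.2]
d2 372.2 270.5 6 rim [ 573.  -179.8] lid [ 539.9 -210.8]
d2 397.3 271.4 8 rim [ 602.1 -201.7] lid [ 565.9 -230.4]
d2 409.0 275.0 1 rim [ 611.5 -216.1] lid [ 574.3 -243.3]
d2 349.0 289.0 1 rim [ 524.7 -187. ] lid [ 496.6 -217.3]
d2 354.0 294.0 1 rim [ 525.1 -197.6] lid [ 497.  -226.8]
d2 358.0 297.0 1 rim [ 526.5 -204.7] lid [ 498.3 -233.1]
d2 364.0 302.0 1 rim [ 528.1 -215.7] lid [ 499.7 -243. ]
d2 368.3 307.6 11 rim [ 527.1 -226. ] lid [ 498.8 -252.2]
```

All three cameras agree: the lid is about (+1.0, +1.8) mm off the chamber axis, and the angle is right (-12° for both). I correct that and descend, checking the force.

Emit:
{"api": "arm_command", "payload": {
  "deltas": [
    {"dx":-0.001,"dy":-0.0018,"dz":0,"yaw":0},
    {"dx":0,"dy":0,"dz":-0.01,"yaw":0},
    {"dx":0,"dy":0,"dz":-0.01,"yaw":0},
    {"dx":0,"dy":0,"dz":-0.005,"yaw":0},
    {"dx":0,"dy":0,"dz":-0.003,"yaw":0},
    {"dx":0,"dy":0,"dz":-0.002,"yaw":0},
    {"dx":0,"dy":0,"dz":-0.002,"yaw":0},
    {"dx":0,"dy":0,"dz":-0.001,"yaw":0},
    {"dx":0,"dy":0,"dz":0,"yaw":0},
    {"dx":0,"dy":0,"dz":0,"yaw":0},
    {"dx":0,"dy":0,"dz":0,"yaw":0}
  ]
}}

```text
t: 5.9
eef_pos: [556.4, -194.4, 119.4]
tcp_rot: [3.142, 0.0, 2.932]
ft_force: [-0.1, -0.0, -2.4]
opening: 0.145
grip_force: 30.0
```

Emit:
{"api": "arm_command", "payload": {
  "deltas": [
    {"dx":0,"dy":0,"dz":-0.001,"yaw":0},
    {"dx":0,"dy":0,"dz":-0.001,"yaw":0},
    {"dx":0,"dy":0,"dz":-0.001,"yaw":0},
    {"dx":0,"dy":0,"dz":-0.0007,"yaw":0},
    {"dx":0,"dy":0,"dz":0,"yaw":0},
    {"dx":0,"dy":0,"dz":0,"yaw":0},
    {"dx":0,"dy":0,"dz":0,"yaw":0}
  ]
}}

```text
t: 6.6
eef_pos: [556.3, -194.3, 115.5]
tcp_rot: [3.141, -0.0, 2.932]
ft_force: [0.0, 0.3, -2.4]
opening: 0.148
grip_force: 30.0
```

Emit:
{"api": "arm_command", "payload": {
  "deltas": [
    {"dx":0,"dy":0.0009,"dz":0,"yaw":0},
    {"dx":0,"dy":0,"dz":0,"yaw":0},
    {"dx":0,"dy":0,"dz":-0.0007,"yaw":0},
    {"dx":0,"dy":0,"dz":-0.0007,"yaw":0},
    {"dx":0,"dy":0,"dz":0,"yaw":0},
    {"dx":0,"dy":0,"dz":0,"yaw":0}
  ]
}}

```text
t: 7.2
eef_pos: [556.3, -193.5, 114.0]
tcp_rot: [3.142, -0.0, 2.932]
ft_force: [0.5, 0.7, -3.4]
opening: 0.147
grip_force: 30.0
```

```bash
python3 - <<'E'
from h import *
a=save("scene","s3.png");b=save("side","d3.png");w=save("wrist","w3.png")
A=cv2.imread("pics/s3.png");B=cv2.imread("pics/d3.png");W=cv2.imread("pics/w3.png")
r=lambda i:cv2.resize(i,(400,300),interpolation=cv2.INTER_CUBIC)
cv2.imwrite("pics/c3.png",np.vstack([np.hstack([r(A[195:285,140:260]),r(B[225:345,300:460])]),np.hstack([r(W[130:250,240:400]),r(W)])]))
s=state();print(s["eef_pos"],s["tcp_rot"],s["ft_force"],s["moment"])
for u,v,k in reds(w,(245,165,385,235),35):print(round(u,1),round(v,1),k,"rim",onz(w,u,v,70,1)[:2].round(1),"lid",onz(w,u,v,s["eef_pos"][2]-28,1)[:2].round(1))
E
```

```text
[ 556.31329468 -193.42858197  114.08732256] [3.14149664e+00 6.45772979e-05 2.93208456e+00] [-0.48767839  0.35193225 -2.59727808] [ 0.0412714  -0.00259287  0.00054403]
309.3 181.3 1066 rim [ 522.1 -192.2] lid [ 519.3 -191.2]
359.5 185.0 2 rim [ 531.1 -161.2] lid [ 527.6 -162.7]
365.4 191.2 13 rim [ 535.9 -158.1] lid [ 532.  -159.9]
356.1 196.8 34 rim [ 538.3 -164.8] lid [ 534.2 -166. ]
258.1 198.5 49 rim [ 526.1 -227.4] lid [ 523.  -223.5]
378.5 198.4 51 rim [ 542.4 -150.4] lid [ 538.  -152.9]
245.6 211.9 38 rim [ 533.1 -238.1] lid [ 529.5 -233.3]
373.4 222.7 289 rim [ 558.1 -156.4] lid [ 552.4 -158.4]
278.6 218.8 34 rim [ 542.3 -217.5] lid [ 537.9 -214.4]
357.1 218.9 40 rim [ 553.2 -166.7] lid [ 547.8 -167.8]
```

View pics/c3.png

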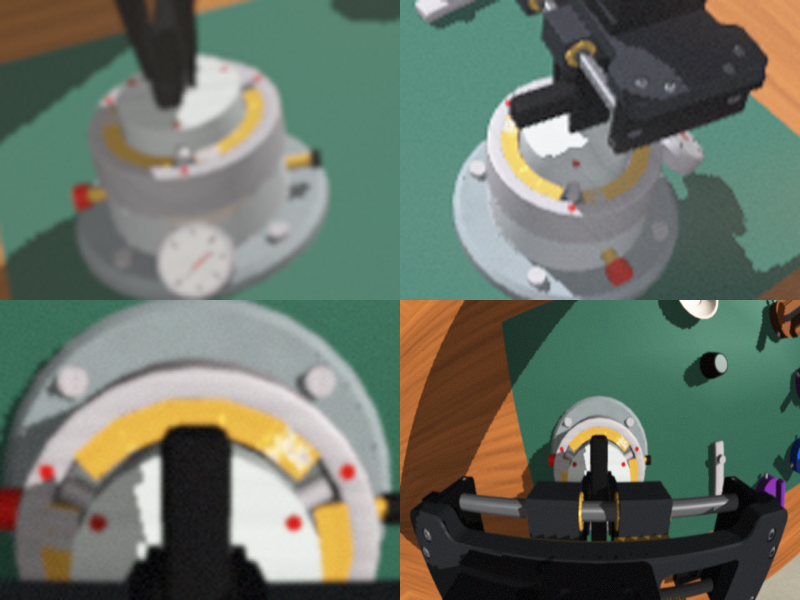

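The studs sit over the slots in all views, and the offset is about 0.4 mm. I continue down.

Emit:
{"api": "arm_command", "payload": {
  "deltas": [
    {"dx":0.0002,"dy":0.0003,"dz":-0.001,"yaw":0},
    {"dx":0,"dy":0,"dz":-0.001,"yaw":0},
    {"dx":0,"dy":0,"dz":-0.001,"yaw":0},
    {"dx":0,"dy":0,"dz":-0.001,"yaw":0},
    {"dx":0,"dy":0,"dz":0,"yaw":0},
    {"dx":0,"dy":0,"dz":0,"yaw":0}
  ]
}}

```text
t: 7.95
eef_pos: [556.5, -193.1, 110.0]
tcp_rot: [3.141, -0.0, 2.932]
ft_force: [-0.4, -1.3, -2.1]
opening: 0.145
grip_force: 30.0
```

Emit:
{"api": "arm_command", "payload": {
  "deltas": [
    {"dx":0,"dy":0,"dz":-0.001,"yaw":0},
    {"dx":0,"dy":0,"dz":-0.001,"yaw":0},
    {"dx":0,"dy":0,"dz":-0.001,"yaw":0},
    {"dx":0,"dy":0,"dz":-0.001,"yaw":0},
    {"dx":0,"dy":0,"dz":0,"yaw":0},
    {"dx":0,"dy":0,"dz":0,"yaw":0}
  ]
}}

```text
t: 8.55
eef_pos: [556.5, -193.1, 106.1]
tcp_rot: [3.142, 0.0, 2.932]
ft_force: [0.5, 0.1, -3.0]
opening: 0.144
grip_force: 30.0
```

Emit:
{"api": "arm_command", "payload": {
  "deltas": [
    {"dx":0,"dy":0,"dz":-0.0005,"yaw":0},
    {"dx":0,"dy":0,"dz":-0.0005,"yaw":0},
    {"dx":0,"dy":0,"dz":0,"yaw":0},
    {"dx":0,"dy":0,"dz":0,"yaw":0}
  ]
}}

```text
t: 8.95
eef_pos: [556.5, -193.1, 105.0]
tcp_rot: [3.142, -0.0, 2.932]
ft_force: [0.3, -1.2, -3.5]
opening: 0.152
grip_force: 30.0
```

Emit:
{"api": "arm_command", "payload": {
  "deltas": [
    {"dx":0,"dy":0,"dz":-0.0005,"yaw":0},
    {"dx":0,"dy":0,"dz":-0.0004,"yaw":0},
    {"dx":0,"dy":0,"dz":0,"yaw":0},
    {"dx":0,"dy":0,"dz":0,"yaw":0}
  ]
}}

```text
t: 9.35
eef_pos: [556.5, -193.1, 104.2]
tcp_rot: [3.141, -0.0, 2.932]
ft_force: [0.3, -0.1, -1.7]
opening: 0.144
grip_force: 30.0
```

Emit:
{"api": "arm_command", "payload": {
  "deltas": [
    {"dx":0,"dy":0,"dz":-0.0004,"yaw":0},
    {"dx":0,"dy":0,"dz":0,"yaw":0},
    {"dx":0,"dy":0,"dz":0,"yaw":0}
  ]
}}

```text
t: 9.65
eef_pos: [556.5, -193.1, 103.7]
tcp_rot: [3.142, -0.0, 2.932]
ft_force: [0.1, -0.6, -1.6]
opening: 0.147
grip_force: 30.0
```

Emit:
{"api": "arm_command", "payload": {
  "deltas": [
    {"dx":0,"dy":0,"dz":-0.0004,"yaw":0},
    {"dx":0,"dy":0,"dz":0,"yaw":0},
    {"dx":0,"dy":0,"dz":0,"yaw":0}
  ]
}}

```text
t: 9.95
eef_pos: [556.5, -193.1, 103.3]
tcp_rot: [3.141, -0.0, 2.932]
ft_force: [-0.0, -0.5, -3.2]
opening: 0.143
grip_force: 30.0
```

Emit:
{"api": "arm_command", "payload": {
  "deltas": [
    {"dx":0,"dy":0,"dz":-0.0004,"yaw":0},
    {"dx":0,"dy":0,"dz":-0.0004,"yaw":0},
    {"dx":0,"dy":0,"dz":0,"yaw":0},
    {"dx":0,"dy":0,"dz":0,"yaw":0}
  ]
}}

```text
t: 10.35
eef_pos: [556.5, -193.1, 102.6]
tcp_rot: [3.141, 0.0, 2.932]
ft_force: [0.2, -0.2, -2.1]
opening: 0.142
grip_force: 30.0
```

Emit:
{"api": "arm_command", "payload": {
  "deltas": [
    {"dx":0,"dy":0,"dz":-0.0004,"yaw":0},
    {"dx":0,"dy":0,"dz":-0.0004,"yaw":0},
    {"dx":0,"dy":0,"dz":0,"yaw":0},
    {"dx":0,"dy":0,"dz":0,"yaw":0}
  ]
}}

```text
t: 10.75
eef_pos: [556.5, -193.1, 101.8]
tcp_rot: [3.142, 0.0, 2.932]
ft_force: [-0.5, 0.1, -2.0]
opening: 0.145
grip_force: 30.0
```

Emit:
{"api": "arm_command", "payload": {
  "deltas": [
    {"dx":0,"dy":0,"dz":-0.0004,"yaw":0},
    {"dx":0,"dy":0,"dz":-0.0004,"yaw":0},
    {"dx":0,"dy":0,"dz":0,"yaw":0},
    {"dx":0,"dy":0,"dz":0,"yaw":0}
  ]
}}

```text
t: 11.15
eef_pos: [556.6, -193.2, 101.3]
tcp_rot: [-3.142, 0.0, 2.932]
ft_force: [-1.1, 1.3, 4.2]
opening: 0.147
grip_force: 30.0
```

The lid is on the seal, with about 6.5 N of push and its underside near 49 mm. From the ramp geometry I expect the bite at about 45–50°. I twist in stages and watch force and moment.

Emit:
{"api": "arm_command", "payload": {
  "deltas": [
    {"dx":0,"dy":0,"dz":0,"yaw":-4},
    {"dx":0,"dy":0,"dz":0,"yaw":-5},
    {"dx":0,"dy":0,"dz":0,"yaw":-5},
    {"dx":0,"dy":0,"dz":0,"yaw":-4},
    {"dx":0,"dy":0,"dz":0,"yaw":-2},
    {"dx":0,"dy":0,"dz":0,"yaw":0},
    {"dx":0,"dy":0,"dz":0,"yaw":0}
  ]
}}

```text
t: 11.85
eef_pos: [556.8, -193.3, 101.2]
tcp_rot: [3.141, 0.001, 2.584]
ft_force: [1.0, -0.8, 4.9]
opening: 0.146
grip_force: 30.0
```

```bash
cat > st.py <<'E'
from h import *
s=state();print(s["t"],s["eef_pos"].round(2),np.degrees(s["tcp_rot"]).round(2),s["ft_force"].round(2),s["moment"].round(3))
E
python3 st.py
```

```text
11.85 [ 556.83 -193.26  101.22] [1.7999e+02 5.0000e-02 1.4806e+02] [ 0.99 -0.84  4.93] [-0.001 -0.121 -0.028]
```

Emit:
{"api": "arm_command", "payload": {
  "deltas": [
    {"dx":0,"dy":0,"dz":0,"yaw":-4},
    {"dx":0,"dy":0,"dz":0,"yaw":-4},
    {"dx":0,"dy":0,"dz":0,"yaw":-2},
    {"dx":0,"dy":0,"dz":0,"yaw":0},
    {"dx":0,"dy":0,"dz":0,"yaw":0}
  ]
}}

```text
t: 12.35
eef_pos: [556.7, -193.2, 101.2]
tcp_rot: [3.141, 0.001, 2.409]
ft_force: [0.2, 1.1, 6.3]
opening: 0.144
grip_force: 30.0
```

```bash
python3 st.py
```

```text
12.35 [ 556.71 -193.21  101.18] [1.7998e+02 3.0000e-02 1.3805e+02] [0.22 1.09 6.28] [-0.018  0.003 -0.033]
```

Emit:
{"api": "arm_command", "payload": {
  "deltas": [
    {"dx":0,"dy":0,"dz":0,"yaw":-3},
    {"dx":0,"dy":0,"dz":0,"yaw":-2},
    {"dx":0,"dy":0,"dz":0,"yaw":0},
    {"dx":0,"dy":0,"dz":0,"yaw":0}
  ]
}}

```text
t: 12.75
eef_pos: [556.7, -193.2, 101.2]
tcp_rot: [3.141, 0.001, 2.322]
ft_force: [0.4, -0.1, 5.3]
opening: 0.146
grip_force: 30.0
```

```bash
python3 st.py
```

```text
12.75 [ 556.68 -193.21  101.18] [1.7998e+02 3.0000e-02 1.3305e+02] [ 0.44 -0.12  5.27] [-0.021 -0.015 -0.047]
```

Emit:
{"api": "arm_command", "payload": {
  "deltas": [
    {"dx":0,"dy":0,"dz":0,"yaw":-3},
    {"dx":0,"dy":0,"dz":0,"yaw":0},
    {"dx":0,"dy":0,"dz":0,"yaw":0}
  ]
}}

```text
t: 13.05
eef_pos: [556.7, -193.2, 101.2]
tcp_rot: [3.141, 0.001, 2.27]
ft_force: [-1.2, 0.1, 5.9]
opening: 0.147
grip_force: 30.0
```

```bash
python3 st.py
```

```text
13.05 [ 556.68 -193.2   101.18] [1.7998e+02 3.0000e-02 1.3005e+02] [-1.24  0.08  5.95] [-0.031 -0.    -0.055]
```

Emit:
{"api": "arm_command", "payload": {
  "deltas": [
    {"dx":0,"dy":0,"dz":0,"yaw":-3},
    {"dx":0,"dy":0,"dz":0,"yaw":0},
    {"dx":0,"dy":0,"dz":0,"yaw":0}
  ]
}}

```text
t: 13.35
eef_pos: [556.7, -193.2, 101.2]
tcp_rot: [3.141, 0.001, 2.217]
ft_force: [1.4, -0.4, 5.1]
opening: 0.145
grip_force: 30.0
```

```bash
python3 st.py
```

```text
13.35 [ 556.71 -193.2   101.17] [1.7998e+02 3.0000e-02 1.2705e+02] [ 1.4  -0.42  5.13] [-0.068  0.046 -0.051]
```

Emit:
{"api": "arm_command", "payload": {
  "deltas": [
    {"dx":0,"dy":0,"dz":0,"yaw":-3},
    {"dx":0,"dy":0,"dz":0,"yaw":0},
    {"dx":0,"dy":0,"dz":0,"yaw":0}
  ]
}}

```text
t: 13.65
eef_pos: [556.7, -193.2, 101.2]
tcp_rot: [3.141, 0.001, 2.165]
ft_force: [-0.1, 0.4, 6.0]
opening: 0.141
grip_force: 30.0
```

```bash
python3 st.py
```

```text
13.65 [ 556.69 -193.21  101.18] [1.7998e+02 3.0000e-02 1.2405e+02] [-0.08  0.43  6.  ] [-0.033  0.042 -0.059]
```

Emit:
{"api": "arm_command", "payload": {
  "deltas": [
    {"dx":0,"dy":0,"dz":0,"yaw":-2.5},
    {"dx":0,"dy":0,"dz":0,"yaw":0},
    {"dx":0,"dy":0,"dz":0,"yaw":0}
  ]
}}

```text
t: 13.95
eef_pos: [556.7, -193.2, 101.2]
tcp_rot: [3.141, 0.001, 2.122]
ft_force: [-0.2, -0.5, 6.2]
opening: 0.146
grip_force: 30.0
```

```bash
python3 st.py
```

```text
13.95 [ 556.69 -193.21  101.18] [1.7998e+02 3.0000e-02 1.2156e+02] [-0.2  -0.52  6.24] [-0.008  0.026 -0.092]
```

Emit:
{"api": "arm_command", "payload": {
  "deltas": [
    {"dx":0,"dy":0,"dz":0,"yaw":-2.5},
    {"dx":0,"dy":0,"dz":0,"yaw":0},
    {"dx":0,"dy":0,"dz":0,"yaw":0}
  ]
}}

```text
t: 14.25
eef_pos: [556.7, -193.2, 101.2]
tcp_rot: [3.141, 0.0, 2.078]
ft_force: [-0.4, 0.4, 6.6]
opening: 0.145
grip_force: 30.0
```

```bash
python3 st.py
```

```text
14.25 [ 556.68 -193.22  101.19] [1.7997e+02 3.0000e-02 1.1905e+02] [-0.4   0.41  6.58] [-0.069  0.013 -0.011]
```

Emit:
{"api": "arm_command", "payload": {
  "deltas": [
    {"dx":0,"dy":0,"dz":0,"yaw":-2.5},
    {"dx":0,"dy":0,"dz":0,"yaw":0},
    {"dx":0,"dy":0,"dz":0,"yaw":0}
  ]
}}

```text
t: 14.55
eef_pos: [556.6, -193.2, 101.0]
tcp_rot: [3.141, 0.0, 2.035]
ft_force: [-0.3, -0.9, 4.5]
opening: 0.144
grip_force: 30.0
```

```bash
python3 st.py
```

```text
14.55 [ 556.59 -193.18  101.04] [1.7999e+02 1.0000e-02 1.1659e+02] [-0.34 -0.9   4.49] [-0.076  0.015 -0.063]
```

The bite comes at about 50°: the lid starts drawing down and the push drops. The hand was already loading the seal with about 9 N, so about 11° more gives about 20 N of clamp. I twist on and follow the ramp down.

Emit:
{"api": "arm_command", "payload": {
  "deltas": [
    {"dx":0,"dy":0,"dz":-0.0001,"yaw":-1.5},
    {"dx":0,"dy":0,"dz":-0.0001,"yaw":-1.5},
    {"dx":0,"dy":0,"dz":0,"yaw":0},
    {"dx":0,"dy":0,"dz":0,"yaw":0}
  ]
}}

```text
t: 14.95
eef_pos: [556.5, -193.2, 100.8]
tcp_rot: [3.141, 0.0, 1.98]
ft_force: [0.2, 0.4, 4.4]
opening: 0.147
grip_force: 30.0
```

```bash
python3 st.py
```

```text
14.95 [ 556.54 -193.16  100.79] [179.99   0.   113.46] [0.17 0.36 4.39] [-0.113  0.047 -0.013]
```

Emit:
{"api": "arm_command", "payload": {
  "deltas": [
    {"dx":0,"dy":0,"dz":-0.0001,"yaw":-1.5},
    {"dx":0,"dy":0,"dz":-0.0002,"yaw":-1.5},
    {"dx":0,"dy":0,"dz":0,"yaw":0},
    {"dx":0,"dy":0,"dz":0,"yaw":0}
  ]
}}

```text
t: 15.35
eef_pos: [556.5, -193.2, 100.5]
tcp_rot: [3.141, 0.0, 1.928]
ft_force: [-0.3, -0.2, 5.6]
opening: 0.143
grip_force: 30.0
```

```bash
python3 st.py
```

```text
15.35 [ 556.53 -193.17  100.54] [1.7999e+02 1.0000e-02 1.1047e+02] [-0.27 -0.18  5.58] [-0.093  0.1   -0.043]
```

Emit:
{"api": "arm_command", "payload": {
  "deltas": [
    {"dx":0,"dy":0,"dz":-0.0001,"yaw":-1.5},
    {"dx":0,"dy":0,"dz":-0.0001,"yaw":-1.5},
    {"dx":0,"dy":0,"dz":-0.0001,"yaw":-1},
    {"dx":0,"dy":0,"dz":0,"yaw":0},
    {"dx":0,"dy":0,"dz":0,"yaw":0}
  ]
}}

```text
t: 15.85
eef_pos: [556.6, -193.2, 100.3]
tcp_rot: [3.141, 0.0, 1.858]
ft_force: [-0.4, -0.4, 5.8]
opening: 0.144
grip_force: 30.0
```

```bash
python3 -c "
from h import *
w=save('wrist','w4.png',(240,130,400,250),4)"; python3 st.py
```

```text
15.9 [ 556.58 -193.18  100.31] [1.7999e+02 1.0000e-02 1.0648e+02] [ 0.05 -0.89  5.82] [-0.12   0.098  0.01 ]
```

View pics/w4.png

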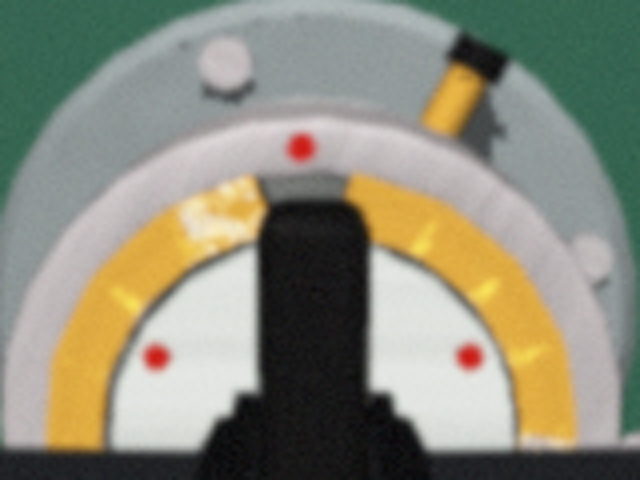

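The lid has turned 61.5° with the bar: the rim dot is at (302,148) and the lid dots at (156,357) and (470,357). The measured height also matches the ramp. I release and rise.

Emit:
{"api": "arm_command", "payload": {
  "deltas": [
    {"dx":0,"dy":0,"dz":0.0001,"yaw":0},
    {"dx":0,"dy":0,"dz":0,"yaw":0}
  ]
}}

```text
t: 16.1
eef_pos: [556.5, -193.2, 100.3]
tcp_rot: [3.141, 0.0, 1.859]
ft_force: [-0.7, -1.1, 5.1]
opening: 0.148
grip_force: 30.0
```

Emit:
{"api": "arm_command", "payload": {
  "deltas": [
    {"dx":0,"dy":0,"dz":0,"yaw":0},
    {"dx":0,"dy":0,"dz":0,"yaw":0},
    {"dx":0,"dy":0,"dz":0,"yaw":0},
    {"dx":0,"dy":0,"dz":0,"yaw":0},
    {"dx":0,"dy":0,"dz":0,"yaw":0},
    {"dx":0,"dy":0,"dz":0.01,"yaw":0},
    {"dx":0,"dy":0,"dz":0.03,"yaw":0},
    {"dx":0,"dy":0,"dz":0.04,"yaw":0},
    {"dx":0,"dy":0,"dz":0.04,"yaw":0},
    {"dx":0,"dy":0,"dz":0,"yaw":0},
    {"dx":0,"dy":0,"dz":0,"yaw":0}
  ],
  "gripper": 0.05
}}

```text
t: 17.2
eef_pos: [556.5, -193.1, 221.4]
tcp_rot: [3.14, 0.001, 1.859]
ft_force: [0.8, 0.3, -1.2]
opening: 0.529
grip_force: 0.0
```

```bash
python3 - <<'E'
from h import *
a=save("scene","s5.png");b=save("side","d5.png");w=save("wrist","w5.png")
A=cv2.imread("pics/s5.png");B=cv2.imread("pics/d5.png");W=cv2.imread("pics/w5.png")
r=lambda i:cv2.resize(i,(400,300),interpolation=cv2.INTER_CUBIC)
cv2.imwrite("pics/c5.png",np.vstack([np.hstack([r(A[180:285,130:270]),r(B[225:345,300:460])]),np.hstack([r(W[130:250,240:400]),r(W)])]))
s=state();print(s["eef_pos"],s["ft_force"])
for u,v,k in reds(w,(265,165,375,260),35):print(round(u,1),round(v,1),k,"rim",onz(w,u,v,70,1)[:2].round(1),"lid",onz(w,u,v,72,1)[:2].round(1))
E
```

```text
[ 556.033112   -192.91300838  219.19313984] [-0.01758469  0.89386936 -0.4158968 ]
285.2 186.3 417 rim [ 522.4 -192.4] lid [ 522.5 -192. ]
349.4 180.3 340 rim [ 581.6 -168.6] lid [ 581.3 -168.3]
294.1 183.5 16 rim [ 530.2 -187.3] lid [ 530.2 -186.9]
342.9 183.6 16 rim [ 576.4 -173.6] lid [ 576.1 -173.3]
280.0 219.7 24 rim [ 526.3 -227.4] lid [ 526.4 -226.7]
337.5 226.3 182 rim [ 584.5 -217.4] lid [ 584.2 -216.8]
357.4 217.7 21 rim [ 601.2 -202.9] lid [ 600.8 -202.4]
290.0 220.5 2 rim [ 536.4 -225.3] lid [ 536.4 -224.6]
298.0 222.0 1 rim [ 544.6 -224.4] lid [ 544.5 -223.8]
306.1 230.3 80 rim [ 554.9 -230.7] lid [ 554.8 -230. ]
291.5 236.3 14 rim [ 542.3 -241.3] lid [ 542.2 -240.6]
279.9 258.5 21 rim [ 536.8 -269.4] lid [ 536.8 -268.4]
```

View pics/c5.png

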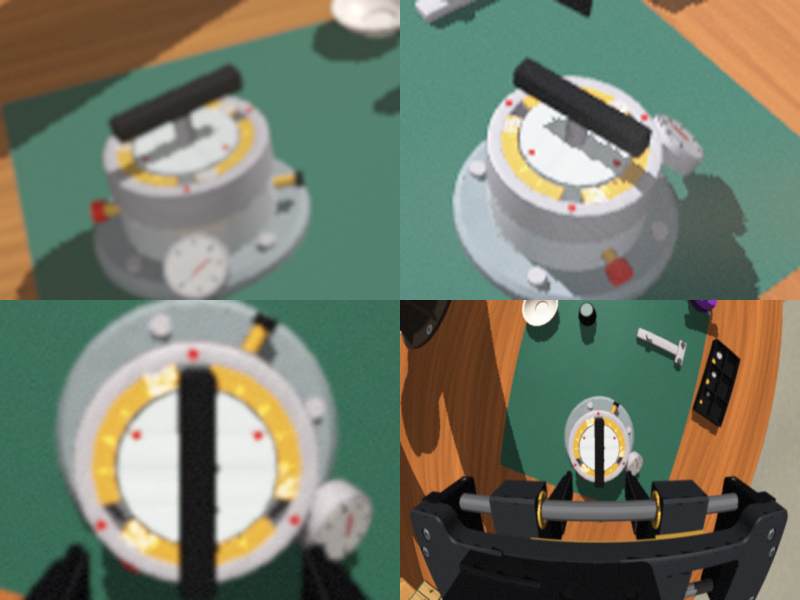

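The lid is centred and level, the studs are under the lugs, and it still stands at 61.5° after release. I hand it in.

```bash
python3 -c "
from cell import job_done
print(job_done())"
```

```text
the job is handed in; nothing more can be done
None
```

I put the lid in the chamber, twisted it about 11° past the bite at about 50° (short of 15° because the hand was already pressing the seal), let go and handed the job in. I estimate about 18 N of clamp; it held its angle on release, and the hand-in returned no verdict.

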